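Cull the chipped name-card block

TASK

One of the four wooden name-card blocks in the batch tray has an upper end broken off: take it out and stand it upright, flat on the floor of the reject stand, between its two tall walls and its two low ribs. The blocks stand too close together to be taken by their sides and the stand's walls leave no room for fingers at a block's ends, so on the way put the block down upright on the bare table, let go, and take it again across its narrow width. Never drop it, leave the three sound blocks in the tray, and leave the other things alone.

Things in the scene. Friction and masses are not known exactly. Their poses are not given: they have to be found in the camera images.
- block_chipped: the chipped wooden name-card block, same light wood as the others: 64 mm long (its x), 34 wide (its y), 50 tall, but at its +x end the top 22 mm are missing over the last 26 mm of length (there only 28 mm tall), so grip its ends below that; origin at the centre of its 64 x 34 underside, z up; 65 to 105 g; in any of the tray's bays, broken end towards the robot
- block_a: a sound wooden name-card block, plain light wood: a full rectangular block 64 mm long (its x) x 34 mm wide (its y) x 50 mm tall with a 4 mm card slot along the middle of its top; origin at the centre of its underside, z up; 80 g; one of three alike
- block_b: a sound wooden name-card block, plain light wood: a full rectangular block 64 mm long (its x) x 34 mm wide (its y) x 50 mm tall with a 4 mm card slot along the middle of its top; origin at the centre of its underside, z up; 80 g; one of three alike
- block_c: a sound wooden name-card block, plain light wood: a full rectangular block 64 mm long (its x) x 34 mm wide (its y) x 50 mm tall with a 4 mm card slot along the middle of its top; origin at the centre of its underside, z up; 80 g; one of three alike
- batch_tray: fixed dark wooden tray, 80 (its x) x 198 mm (its y), origin at the centre of its underside, z up; floor 8 mm above the table; four bays along its y at y = -69, -23, 23, 69 mm, a block in each, lengthwise along the tray's x; strips between bays 6 mm thick, top 26 mm above the table; 12 mm between neighbouring blocks; bays are open at their +x and -x ends
- reject_stand: fixed dark steel stand, origin at the centre of its underside, z up: floor plate 96 (its x) x 110 mm (its y), 8 mm thick; two walls 60 mm wide, inner faces at x = +-40 mm, top 73 mm above the table; two ribs 6 mm thick, inner faces at y = +-24 mm, top 13 mm above the table; a block fits with its x along the stand's x, either way round; open at +y and -y
- stamp: bystander: standing hand stamp with a turned wooden handle and brass foot, 29 x 30 x 73 mm, origin at the centre of its underside
- foil_roll: bystander: silver foil roll standing on its end, 52 mm across, 31 mm tall, origin at the centre of its underside
- spool: bystander: ivory ribbon spool lying flat, 64 x 73 x 25 mm, origin at the centre of its underside

How it is judged:
By the outcome, as a careful person would: the job done as asked, in the order asked, and still so for the second after the job is handed in, with the robot touching nothing.
It also fails if it takes over 56 s, if anything falls off the work surface, if the arm or the gripper's body presses on something with over 40 N, if the wrist force passes 120 N, or if a joint passes its speed limit or range.

ROBOT

A 6-joint arm with a two-finger parallel gripper is mounted at the origin on a cart in front of the work surface, level with it; the furniture and walls round the work are solid. World frame = base frame: x ahead of the robot, y to its left, z up, the work surface at z = 0. Lengths are in m, angles in rad, forces in N, time in s.
With the tool pointing down it reaches from about 0.425 to 0.95 m from the base axis. Payload 14.7 kg.
Tool frame: the origin (TCP) lies at the very end of the fingers, on their centre line; the grasp point (between the pads) lies robot.grasp_offset behind it (robot.grasp_offset is the distance from the TCP to the grasp point, in m); z points along the fingers, y is the line along which they close (so a half turn about z gives the same grasp; the last joint's range is limited). The gripper opens to 85 mm and grips with 20 to 120 N. Pads are 22 mm wide; open, the fingers measure 114 mm over their backs; the gripper's body (76 mm by 85 mm) begins 54 mm behind the grasp point. The pads swing forward as they close: fully open they stand 13 mm farther back than shut.
Start: joints at [1.062, 0.48, 1.596, -0, 1.065, -0.047], TCP at [0.29, 0.582, 0.231] pointing down, gripper open.
Joint ranges: [-2.75, 2.75], [-0.82, 2.05], [0.23, 2.67], [-1.56, 4.7], [0.09, 2.69], [-2.92, 2.92]. Speed limits (rad/s): [1.89, 1.89, 2.39, 3.01, 3.01, 3.01].

INTERFACE

Orientations are given as a unit quaternion [w, x, y, z].
In Python, from workcell import robot, cams gives the robot as it stands (robot), with the cameras (cams).
- The arm moves only by the shell command python3 jog.py 'ROWS' [FORCE]. ROWS is a JSON list of rows, 1 to 20 of them, each of 7 numbers: a rotation vector rx, ry, rz in rad, then dx, dy, dz in m, then the opening from 0.0 (shut) to 1.0 (fully open); each row is the pose to reach, as a shift and turn from the pose commanded when the command began, along the tool's axes at that moment; what a row does not reach only later rows make up. A row lasts 1/12 s, in which the tool goes at most 0.0417 m and 0.125 rad, less where a joint would pass 70% of its speed; a pose out of reach is approached as far as the arm can. The fingers move at their own pace and stop on an object; FORCE is the grip in N (left out, the last holds). Time passes only in rows, so rows that do not move let the fingers close. It prints the time, the measured TCP pose, the force, the opening and the grip force at its end.
- robot.observe(): the state, without advancing time (a new reading comes with each control period).
- cams.grab_frame(name): name is "scene" or "top" or "wrist"; returns a dict with "frame" (400x640x3 uint8, red, green, blue), "range_z" (400x640 float32, m along the optical axis (not along the pixel's ray), 0 where there is no reading), "K" (3x3 intrinsics, pixels), "extrinsics" (4x4, takes a point from camera to world coordinates). Camera axes: x right, y down, z forward; pixel columns grow to the right and rows downward; lengths in m; the calibration is good to about 2 mm. A picture is of the moment at which its call begins.
- robot.finish_job(): hands the job in; it is judged then, once.
The state is a dict: "clock": time; "qpos": joint angles; "joint_vel": joint speeds; "effort": joint torques, N m; "tcp_pos": TCP position; "tool_rot": TCP orientation; "force": force on the tool from outside, world axes, zero at the start; "moment": the same for the moment, N m; "opening": opening from 0.0 (shut) to 1.0 (fully open); "grip_force": force on a finger pad.
Only numpy, scipy, OpenCV 4.12 (cv2) and the standard library are available. Lean on these libraries where they do the work, as an engineer would, in place of code of your own. Each camera call takes 0.05 s, during which the arm holds its last target. There are 200 camera calls.

## Working session

There is one attempt and no reset: what is moved stays moved. The work goes in short steps, Python scripts to look and compute and a shell command to move; the robot and the scene stay as the last step left them, time stands still between calls to the robot, and variables do not carry over. Pictures are saved under pics/ and viewed, at most 10 in all, crops included, and the job is handed in when it is done.

```bash
ls; mkdir -p pics; python3 - <<'E'
from workcell import robot, cams
import cv2, numpy as np
print(robot.grasp_offset, robot.observe())
for n in ("scene","top"):
    f=cams.grab_frame(n); np.savez(f"{n}0.npz",**f)
    cv2.imwrite(f"pics/{n}0.png",f["frame"][:,:,::-1]); print(n,f["K"].round(1).tolist(),f["extrinsics"].round(4).tolist())
E
```

```text
jog.py
pics
workcell.py
0.0187 {'clock': 0.0, 'qpos': array([ 1.06242974e+00,  4.80859525e-01,  1.59687364e+00,  1.21117878e-05,
        1.06511484e+00, -4.65792158e-02]), 'joint_vel': array([6.09539745e-04, 1.05441544e-03, 6.46009567e-06, 9.88190609e-04,
       1.22102305e-03, 2.35573848e-04]), 'effort': array([ 3.59634134e-03, -9.50681376e+01, -4.30170536e+01,  1.81543278e-04,
        1.26937401e-02, -9.44123499e-07]), 'tcp_pos': array([0.28936705, 0.58156597, 0.23065452]), 'tool_rot': array([-1.77029808e-04,  2.28850398e-01,  9.73461402e-01, -6.02215103e-04]), 'force': array([-0.76946787, -0.35966175,  0.16800906]), 'moment': array([-0.03919442,  0.00780403, -0.05634061]), 'grip_force': 0.0, 'opening': 1.0020769962972438}
scene [[512.7, 0.0, 317.1], [0.0, 512.7, 206.2], [0.0, 0.0, 1.0]] [[0.6889, -0.5345, 0.4895, 0.0273], [-0.7247, -0.4963, 0.4779, -0.6919], [-0.0125, -0.6841, -0.7293, 0.8602], [0.0, 0.0, 0.0, 1.0]]
top [[439.2, 0.0, 317.1], [0.0, 439.2, 193.3], [0.0, 0.0, 1.0]] [[0.0109, -0.978, 0.2082, 0.3915], [-0.9999, -0.0123, -0.0052, -0.1598], [0.0077, -0.2081, -0.9781, 1.0228], [0.0, 0.0, 0.0, 1.0]]
```

View pics/scene0.png

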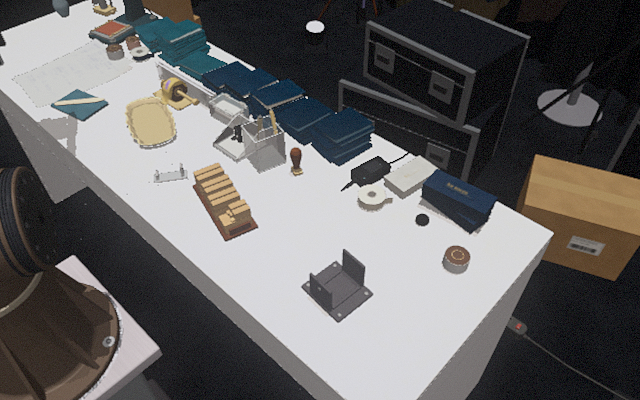

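View pics/top0.png

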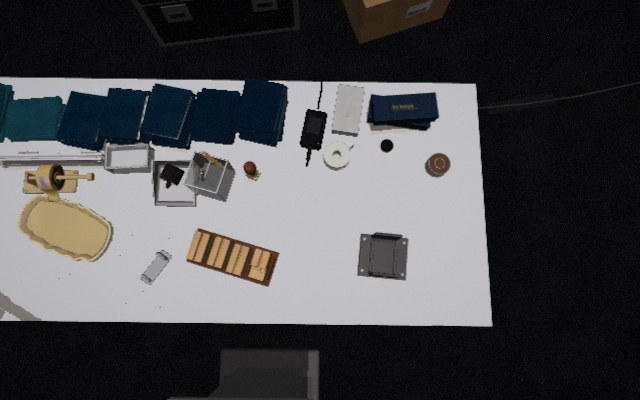

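The scene view shows the tray at (225,203) and its nearest block, at (237,215), with a notch. In the top view the tray is at (232,257), the chipped block at its right end (260,264) and the stand at (383,257). Next I'll measure all of these.

```bash
cat > h.py <<'E'
import numpy as np, cv2
def cloud(f):
    K,T,z=f["K"],f["extrinsics"],f["range_z"].astype(float)
    v,u=np.mgrid[:z.shape[0],:z.shape[1]]
    p=np.stack([(u-K[0,2])*z/K[0,0],(v-K[1,2])*z/K[1,1],z],-1)@T[:3,:3].T+T[:3,3]
    p[z==0]=np.nan; return p
def cast(f,uv,h):
    K,T=f["K"],f["extrinsics"]; uv=np.atleast_2d(uv).astype(float)
    d=np.c_[(uv-[K[0,2],K[1,2]])/[K[0,0],K[1,1]],np.ones(len(uv))]@T[:3,:3].T
    return T[:3,3]+d*((h-T[2,3])/d[:,2])[:,None]
def rect(xy):
    (c,s,a)=cv2.minAreaRect(np.float32(xy)*1000); b=cv2.boxPoints((c,s,a)); e=b[1]-b[0]; e2=b[2]-b[1]
    if np.hypot(*e2)>np.hypot(*e): e=e2
    return np.round(c,1),np.round(s,1),round(float(np.degrees(np.arctan2(e[1],e[0])))%180,2)
E
python3 - <<'E'
import numpy as np, cv2
from h import *
for n in ("top","scene"):
    f=np.load(n+"0.npz"); p=cloud(f); hsv=cv2.cvtColor(f["frame"],cv2.COLOR_RGB2HSV)
    print(n,"table z",np.nanmedian(p[(abs(p[...,0]-.55)<.02)&(abs(p[...,1]+.15)<.02)][:,2]).round(4))
    sub=lambda x0,x1,y0,y1:(p[...,0]>x0)&(p[...,0]<x1)&(p[...,1]>y0)&(p[...,1]<y1)
    tr=sub(.38,.62,-.1,.2)
    for name,m in (("tray",tr&(hsv[...,1]>70)),("lightwood z>.045",tr&(hsv[...,2]>110)&(hsv[...,1]>50)&(p[...,2]>.047)),
       ("stand",sub(.35,.65,-.5,-.2)&(hsv[...,2]<110)&(p[...,2]>-.01))):
        m=cv2.morphologyEx(m.astype(np.uint8),cv2.MORPH_OPEN,np.ones((2,2)))
        k,l,s,c=cv2.connectedComponentsWithStats(m)
        for i in range(1,k):
            if s[i,4]>25:
                q=p[l==i]; print(name,s[i].tolist(),rect(q[:,:2]),"z",np.percentile(q[:,2],[2,50,98]).round(4))
    a,b=((170,215,130,80) if n=="top" else (180,150,90,100)),((345,220,80,70) if n=="top" else (290,240,95,85))
    ims=[cv2.resize(f["frame"][y:y+h,x:x+w,::-1],(390,290),interpolation=cv2.INTER_CUBIC) for x,y,w,h in(a,b)]
    np.save(n+"c.npy",np.hstack(ims))
cv2.imwrite("pics/crops0.png",np.vstack([np.load("topc.npy"),np.load("scenec.npy")]))
E
```

```text
top table z -0.0001
tray [188, 230, 91, 57, 2961] (array([nan, nan]), array([0., 0.]), nan) z [nan nan nan]
lightwood z>.045 [188, 232, 23, 31, 391] (array([474.4,  97.9]), array([42.9, 65.1]), 162.65) z [0.0494 0.0567 0.0607]
lightwood z>.045 [208, 238, 23, 31, 413] (array([462.3,  52.4]), array([41.7, 64.9]), 162.8) z [0.0466 0.057  0.0607]
lightwood z>.045 [227, 245, 23, 31, 417] (array([447.5,   9.9]), array([39.3, 65. ]), 162.67) z [nan nan nan]
lightwood z>.045 [252, 250, 19, 20, 261] (array([448.1, -44. ]), array([31.7, 39.1]), 163.94) z [0.0411 0.0569 0.0609]
stand [359, 234, 50, 47, 2026] (array([ 459.8, -319.7]), array([109.3,  97.3]), 84.08) z [nan nan nan]
scene table z -0.0013
tray [194, 164, 64, 78, 2381] (array([455.3,  24. ]), array([193.9,  77.1]), 74.51) z [nan nan nan]
lightwood z>.045 [195, 164, 45, 45, 965] (array([463.2,  48.6]), array([126.2,  64.5]), 73.79) z [nan nan nan]
lightwood z>.045 [230, 200, 21, 18, 228] (array([451.3, -45.4]), array([33.7, 36.1]), 163.62) z [nan nan nan]
stand [310, 251, 63, 72, 2372] (array([ 461.2, -318.9]), array([108.1,  92.3]), 83.73) z [nan nan nan]
```

View pics/crops0.png

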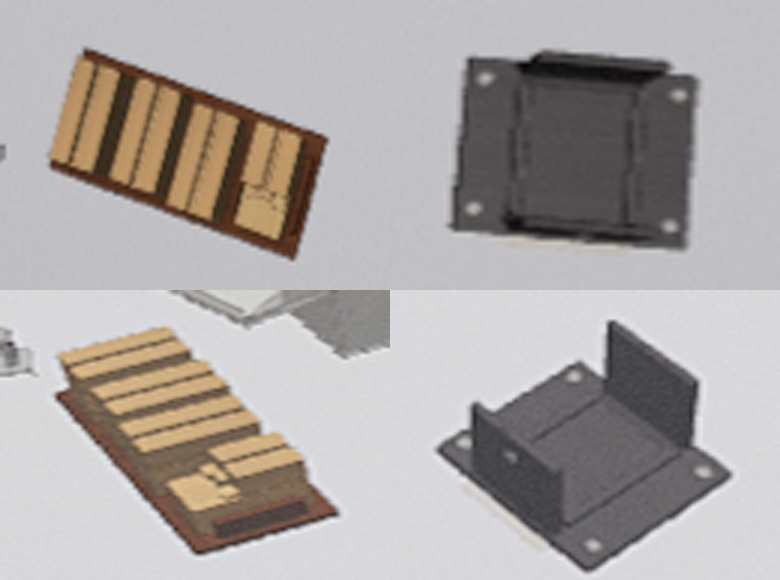

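The crops confirm it: the chipped block is in the tray's −y end bay with its notch towards the robot. The stand is empty and the table between the two is bare. I'll refine the poses by casting colour outlines onto planes and work out the first move.

```bash
cat >> h.py <<'E'
from scipy.spatial.transform import Rotation as R
def plan(x,y,z,ydeg,obs):
    "shift/turn in tool axes to a tool-down pose whose y axis points along ydeg (mod 180, nearer one)"
    w,a,b,c=obs["tool_rot"]; T=R.from_quat([a,b,c,w]); best=None
    for k in (0,180):
        t=np.radians(ydeg+k); Y=np.array([np.cos(t),np.sin(t),0]); Z=np.array([0,0,-1.]); X=np.cross(Y,Z)
        r=(T.inv()*R.from_matrix(np.c_[X,Y,Z])).as_rotvec()
        if best is None or np.linalg.norm(r)<np.linalg.norm(best): best=r
    d=T.inv().apply(np.array([x,y,z])-obs["tcp_pos"])
    print("row",best.round(4).tolist(),d.round(4).tolist(),"rows>=",np.ceil(max(np.linalg.norm(d)/.0417,np.linalg.norm(best)/.125)))
E
python3 - <<'E'
import numpy as np, cv2
from h import *
from workcell import robot, cams
for n in ("top","scene"):
    f=np.load(n+"0.npz"); p=cloud(f); hsv=cv2.cvtColor(f["frame"],cv2.COLOR_RGB2HSV).astype(int)
    q=np.nan_to_num(p,nan=9); g=(q[...,0]>.35)&(q[...,0]<.65)
    # stand: wall tops, floor plate (cast outline at z=.008)
    s=g&(q[...,1]>-.5)&(q[...,1]<-.2)&(hsv[...,2]<110)&(q[...,2]<.012)
    v,u=np.nonzero(s); print(n,"stand plate",rect(cast(f,np.c_[u,v],.008)[:,:2]))
    s=g&(q[...,1]>-.5)&(q[...,1]<-.2)&(hsv[...,2]<110)&(q[...,2]>.03)
    k,l,st,c=cv2.connectedComponentsWithStats(s.astype(np.uint8))
    for i in range(1,k):
        if st[i,4]>20: w=p[l==i]; print(" wall",w.mean(0).round(4),"zmax",w[:,2].max().round(4))
    # tray outline, all block tops
    s=g&(q[...,1]>-.12)&(q[...,1]<.2)&(hsv[...,1]>70)&(q[...,2]<.014)&(q[...,2]>.002)
    print(" tray low",rect(q[s][:,:2]))
    s=g&(q[...,1]>-.12)&(q[...,1]<.2)&(hsv[...,1]>50)&(hsv[...,2]>110)&(abs(q[...,2]-.058)<.003)
    k,l,st,c=cv2.connectedComponentsWithStats(s.astype(np.uint8),connectivity=4)
    for i in range(1,k):
        if st[i,4]>25: v,u=np.nonzero(l==i); print(" top",rect(cast(f,np.c_[u,v],.058)[:,:2]))
o=robot.observe(); plan(.46,.15,.23,-16.5,o); plan(.45,-.03,.23,-16.5,o)
E
```

```text
top stand plate (array([ 461.4, -316.5]), array([108.9,  96. ]), 84.64)
 wall [ 0.5032 -0.3197  0.062 ] zmax 0.0765
 wall [ 0.4183 -0.3125  0.0678] zmax 0.0773
 tray low (array([532.9,   5.1]), array([195. , 235.7]), 163.93)
 top (array([477.8, 102.3]), array([15.3, 63.2]), 165.32)
 top (array([473.4,  85. ]), array([13.4, 62.5]), 164.93)
 top (array([466.4,  57.3]), array([15.2, 63.2]), 163.88)
 top (array([461. ,  39.8]), array([13.3, 62.9]), 164.53)
 top (array([451.7,  15.2]), array([15. , 62.8]), 163.46)
 top (array([446.2,  -2.5]), array([13.9, 62.9]), 163.82)
 top (array([453. , -34.4]), array([14.6, 37.2]), 163.65)
 top (array([448.1, -52.1]), array([13.9, 37.3]), 163.26)
scene stand plate (array([ 386.8, -338.8]), array([276.1, 130.8]), 15.43)
 wall [ 0.5036 -0.3223  0.0541] zmax 0.0753
 wall [ 0.4182 -0.3164  0.0552] zmax 0.0764
 tray low (array([533.3,   4.6]), array([196.9, 237.6]), 163.72)
 top (array([474.9,  91.9]), array([36.9, 62. ]), 163.99)
 top (array([463.2,  47.6]), array([35.4, 61.7]), 163.5)
 top (array([447.8,   4.5]), array([37.5, 62.9]), 163.56)
 top (array([450. , -44.2]), array([35.8, 36.1]), 163.48)
row [-0.0009, 0.0007, 1.397] [-0.345, -0.3104, 0.0011] rows>= 12.0
row [-0.0009, 0.0007, 1.397] [-0.4163, -0.476, 0.0012] rows>= 16.0
```

```bash
python3 jog.py '[[0,0,1.397,-0.345,-0.310,0,1],[0,0,1.397,-0.345,-0.310,0,1],[0,0,1.397,-0.345,-0.310,0,1],[0,0,1.397,-0.345,-0.310,0,1],[0,0,1.397,-0.345,-0.310,0,1],[0,0,1.397,-0.345,-0.310,0,1],[0,0,1.397,-0.345,-0.310,0,1],[0,0,1.397,-0.345,-0.310,0,1],[0,0,1.397,-0.345,-0.310,0,1],[0,0,1.397,-0.345,-0.310,0,1],[0,0,1.397,-0.416,-0.476,0,1],[0,0,1.397,-0.416,-0.476,0,1],[0,0,1.397,-0.416,-0.476,0,1],[0,0,1.397,-0.416,-0.476,0,1],[0,0,1.397,-0.416,-0.476,0,1],[0,0,1.397,-0.416,-0.476,0,1],[0,0,1.397,-0.416,-0.476,0,1],[0,0,1.397,-0.416,-0.476,0,1],[0,0,1.397,-0.416,-0.476,0,1],[0,0,1.397,-0.416,-0.476,0,1]]' 30
python3 - <<'E'
from workcell import robot, cams
import cv2, numpy as np
o=robot.observe(); print(o["qpos"].round(3),o["tcp_pos"].round(4))
f=cams.grab_frame("wrist"); np.savez("wrist1.npz",**f)
cv2.imwrite("pics/wrist1.png",f["frame"][:,:,::-1]); print(f["K"].round(1).tolist(),f["extrinsics"].round(4).tolist())
E
```

```text
clock: 1.77
tcp_pos: [0.4499, -0.0287, 0.2312]
tool_rot: [-0.0, 0.801, 0.599, -0.0]
force: [0.4, 0.4, -0.6]
opening: 1.005
grip_force: 0.0
[-0.131  0.201  2.033  0.     0.908  0.156] [ 0.4499 -0.0287  0.2312]
[[285.7, 0.0, 317.0], [0.0, 285.7, 199.8], [0.0, 0.0, 1.0]] [[0.9591, -0.2672, -0.0933, 0.4741], [-0.2831, -0.9062, -0.314, 0.052], [-0.0007, 0.3276, -0.9448, 0.3732], [0.0, 0.0, 0.0, 1.0]]
```

View pics/wrist1.png

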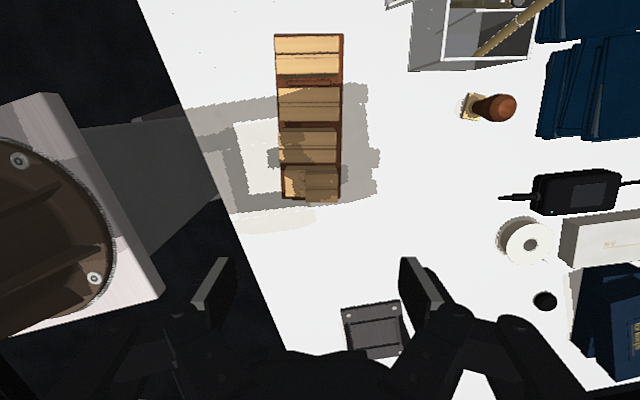

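The wrist view shows the chipped block at about (310,183), broken part on the left, with the fingertips at (215,285) and (420,285). I'll refine its centre from this view and check where the open fingertips are.

```bash
python3 - <<'E'
import numpy as np
from h import *
from workcell import robot, cams
f=np.load("wrist1.npz"); p=np.nan_to_num(cloud(f),nan=9); o=robot.observe()
t=np.radians(163.6); X=np.array([np.cos(t),np.sin(t)]); Y=np.array([-X[1],X[0]])
c0=np.array([.4378,-.040]); a=(p[...,:2]-c0)@X; b=(p[...,:2]-c0)@Y; z=p[...,2]
for nm,m in (("high",(z>.052)&(z<.064)),("mid",(z>.032)&(z<.041)&(a>0))):
    m=m&(abs(a)<.045)&(abs(b)<.024); q=p[m]
    print(nm,m.sum(),rect(q[:,:2]),"x",np.percentile(a[m],[1,99]).round(4),"y",np.percentile(b[m],[1,99]).round(4),np.median(z[m]).round(4))
m=(z>.052)&(z<.064)&(abs(a)<.045)&(b>.025)&(b<.18); print("others",np.percentile(a[m],[1,99]).round(4),rect(p[m][:,:2]))
# fingertips in tool frame
w,x,y,zz=o["tool_rot"]; T=R.from_quat([x,y,zz,w]); q=T.inv().apply((p-o["tcp_pos"]).reshape(-1,3)).reshape(p.shape)
for s in (-1,1):
    m=(abs(q[...,0])<.02)&(s*q[...,1]>.03)&(s*q[...,1]<.06)&(q[...,2]>-.06)&(q[...,2]<.03)
    print("finger",m.sum(),"zmax",np.percentile(q[m][:,2],[90,99,100]).round(4),"y",np.percentile(abs(q[m][:,1]),[1,50,99]).round(4),"x",np.percentile(q[m][:,0],[1,99]).round(4))
E
```

```text
high 864 (array([451.5, -40.2]), array([33.3, 37.5]), 163.95) x [-0.0315  0.0053] y [-0.0201  0.0127] 0.0571
mid 478 (array([422.6, -32.2]), array([35.1, 30.5]), 71.5) x [0.0044 0.0318] y [-0.0201  0.0138] 0.0353Traceback (most recent call last):
  File "<stdin>", line 10, in <module>
    return _quantile_unchecked(
        a, q, axis, out, overwrite_input, method, keepdims, weights)
    return _ureduce(a,
                    func=_quantile_ureduce_func,
    ...<5 lines>...
                    overwrite_input=overwrite_input,
                    method=method)
    r = func(a, **kwargs)
    result = _quantile(arr,
                       quantiles=q,
    ...<2 lines>...
                       out=out,
                       weights=wgt)
    slices_having_nans = np.isnan(arr[-1, ...])
                                  ~~~^^^^^^^^^
IndexError: index -1 is out of bounds for axis 0 with size 0
```

```bash
python3 - <<'E'
import numpy as np
from h import *
from workcell import robot, cams
f=np.load("wrist1.npz"); p=np.nan_to_num(cloud(f),nan=9); o=robot.observe()
w,x,y,zz=o["tool_rot"]; T=R.from_quat([x,y,zz,w]); q=T.inv().apply((p-o["tcp_pos"]).reshape(-1,3)).reshape(p.shape)
for s in (-1,1):
    m=(abs(q[...,0])<.03)&(s*q[...,1]>.03)&(s*q[...,1]<.07)&(q[...,2]>-.08)&(q[...,2]<.03)
    print("finger",m.sum(),"zmax",np.percentile(q[m][:,2],[90,99,100]).round(4),"y",np.percentile(abs(q[m][:,1]),[1,50,99]).round(4),"x",np.percentile(q[m][:,0],[1,99]).round(4))
plan(.4386,-.0378,.10,-16.4,o);plan(.4386,-.0378,.012,-16.4,o)
E
```

```text
finger 9849 zmax [-0.0331 -0.017  -0.0116] y [0.0311 0.0533 0.0695] x [-0.0106  0.0172]
finger 9814 zmax [-0.033  -0.0166 -0.0116] y [0.0312 0.0533 0.0695] x [-0.0107  0.0171]
row [-0.0002, -0.0001, -0.0003] [-0.012, -0.0082, 0.1313] rows>= 4.0
row [-0.0002, -0.0001, -0.0003] [-0.012, -0.0081, 0.2193] rows>= 6.0
```

```bash
python3 jog.py '[[0,0,0,-0.012,-0.008,0.03,1],[0,0,0,-0.012,-0.008,0.06,1],[0,0,0,-0.012,-0.008,0.09,1],[0,0,0,-0.012,-0.008,0.12,1],[0,0,0,-0.012,-0.008,0.14,1],[0,0,0,-0.012,-0.008,0.155,1],[0,0,0,-0.012,-0.008,0.17,1],[0,0,0,-0.012,-0.008,0.185,1],[0,0,0,-0.012,-0.008,0.2,1],[0,0,0,-0.012,-0.008,0.21,1],[0,0,0,-0.012,-0.008,0.22,1],[0,0,0,-0.012,-0.008,0.224,1],[0,0,0,-0.012,-0.008,0.224,1]]' 40
```

```text
clock: 2.9
tcp_pos: [0.4385, -0.038, 0.0066]
tool_rot: [-0.001, 0.801, 0.599, -0.0]
force: [-0.2, -0.5, 0.8]
opening: 0.998
grip_force: 0.0
```

```bash
python3 jog.py '[[0,0,0,0,0,0,0.85],[0,0,0,0,0,0,0.8],[0,0,0,0,0,0,0.76],[0,0,0,0,0,0,0.6],[0,0,0,0,0,0,0.4],[0,0,0,0,0,0,0.4],[0,0,0,0,0,0,0.4],[0,0,0,0,0,0,0.4],[0,0,0,0,0,0,0.4]]' 40
```

```text
clock: 3.65
tcp_pos: [0.4392, -0.0388, 0.008]
tool_rot: [0.0, 0.801, 0.598, 0.0]
force: [-0.5, 2.9, 8.8]
opening: 0.743
grip_force: 41.7
```

```bash
python3 jog.py '[[0,0,0,0,0,-0.004,0.4],[0,0,0,0,0,-0.01,0.4],[0,0,0,0,0,-0.02,0.4],[0,0,0,0,0,-0.03,0.4],[0,0,0,0,0,-0.045,0.4],[0,0,0,0,0,-0.06,0.4],[0,0,0,0,0,-0.075,0.4],[0,0,0,0,0,-0.09,0.4],[0,0,0,0,0,-0.1,0.4],[0,0,0,0,0,-0.1,0.4]]'
python3 - <<'E'
from workcell import robot, cams
from h import *
import cv2
f=cams.grab_frame("wrist"); np.savez("wrist2.npz",**f); cv2.imwrite("pics/wrist2.png",f["frame"][:,:,::-1])
o=robot.observe(); print(o["force"].round(1))
plan(.50,-.175,.107,-5,o); plan(.50,-.175,.02,-5,o)
E
```

```text
clock: 4.48
tcp_pos: [0.44, -0.039, 0.1096]
tool_rot: [0.001, 0.801, 0.598, 0.001]
force: [1.1, -0.4, -1.1]
opening: 0.744
grip_force: 44.6
[-1.3  0.8 -1. ]
row [0.0026, -0.0001, -0.2007] [-0.1133, 0.0966, 0.0017] rows>= 4.0
row [0.0026, -0.0001, -0.2007] [-0.1133, 0.0964, 0.0887] rows>= 5.0
```

View pics/wrist2.png

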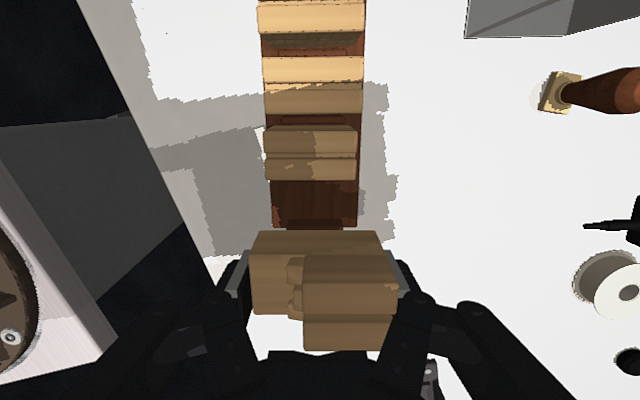

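The block is held between the pads at (240,290) and (395,290), broken end left, and the bay behind it is empty. Before lowering it I'll check its tilt and underside height from the depth image.

```bash
python3 - <<'E'
from h import *
f=np.load("wrist2.npz"); p=np.nan_to_num(cloud(f),nan=9)
t=np.radians(163.6); X=np.array([np.cos(t),np.sin(t)]); Y=np.array([-X[1],X[0]]); c0=np.array([.44,-.039])
a=(p[...,:2]-c0)@X; b=(p[...,:2]-c0)@Y; z=p[...,2]
for nm,lo,hi,x0,x1 in (("top",.15,.168,-.027,.002),("step",.13,.145,.01,.027)):
    m=(z>lo)&(z<hi)&(a>x0)&(a<x1)&(abs(b)<.015)
    A=np.c_[a[m],b[m],np.ones(m.sum())]; k=np.linalg.lstsq(A,z[m],rcond=None)[0]; print(nm,m.sum(),"slopes deg",np.degrees(k[:2]).round(2),"z0",k[2].round(4),"rms",(A@k-z[m]).std().round(4))
m=(z>.12)&(z<.17)&(abs(a)<.04)&(abs(b)<.04); print(np.percentile(b[m],[1,99]).round(4),np.percentile(a[m],[1,99]).round(4),np.histogram(z[m],10))
E
```

```text
top 4239 slopes deg [-0.31 -0.61] z0 0.1584 rms 0.0012
step 1733 slopes deg [-14.23  -1.39] z0 0.1422 rms 0.0017
[-0.0186  0.0142] [-0.0381  0.0381] (array([ 663,  697,  834, 3150, 1279, 1171, 1359, 6460,  522,  608]), array([0.12002505, 0.12502188, 0.13001871, 0.13501554, 0.14001236,
       0.14500919, 0.15000602, 0.15500285, 0.15999968, 0.16499651,
       0.16999333]))
```

```bash
python3 jog.py '[[0,0,-0.02,-0.008,0.007,0,0.4],[0,0,-0.05,-0.025,0.021,0,0.4],[0,0,-0.08,-0.045,0.038,0,0.4],[0,0,-0.11,-0.065,0.055,0,0.4],[0,0,-0.14,-0.085,0.072,0,0.4],[0,0,-0.17,-0.1,0.085,0,0.4],[0,0,-0.19,-0.109,0.093,0,0.4],[0,0,-0.2,-0.113,0.097,0,0.4],[0,0,-0.2,-0.113,0.097,0.02,0.4],[0,0,-0.2,-0.113,0.097,0.04,0.4],[0,0,-0.2,-0.113,0.097,0.06,0.4],[0,0,-0.2,-0.113,0.097,0.075,0.4],[0,0,-0.2,-0.113,0.097,0.085,0.4],[0,0,-0.2,-0.113,0.097,0.092,0.4],[0,0,-0.2,-0.113,0.097,0.096,0.4],[0,0,-0.2,-0.113,0.097,0.096,0.4],[0,0,-0.2,-0.113,0.097,0.096,0.4]]'
python3 - <<'E'
from workcell import robot, cams
from h import *
f=cams.grab_frame("top"); p=np.nan_to_num(cloud(f),nan=9); x,y,z=p[...,0],p[...,1],p[...,2]
print(robot.observe()["force"].round(1),robot.observe()["tcp_pos"].round(4))
E
```

```text
clock: 5.95
tcp_pos: [0.5, -0.1747, 0.0116]
tool_rot: [0.0, 0.737, 0.675, 0.0]
force: [1.1, -0.5, 0.3]
opening: 0.743
grip_force: 44.7
[-0.5 -0.2 -1. ] [ 0.5001 -0.1748  0.0119]
```

```bash
python3 jog.py '[[0,0,0,0,0,0.002,0.4],[0,0,0,0,0,0.004,0.4],[0,0,0,0,0,0.006,0.4],[0,0,0,0,0,0.008,0.4],[0,0,0,0,0,0.009,0.4],[0,0,0,0,0,0.009,0.4],[0,0,0,0,0,0.009,0.4]]'
```

```text
clock: 6.58
tcp_pos: [0.4997, -0.1747, 0.0022]
tool_rot: [-0.0, 0.738, 0.675, -0.0]
force: [-0.4, 1.1, -0.4]
opening: 0.741
grip_force: 44.7
```

```bash
python3 jog.py '[[0,0,0,0,0,0.001,0.4],[0,0,0,0,0,0.001,0.4],[0,0,0,0,0,0.002,0.4],[0,0,0,0,0,0.002,0.4],[0,0,0,0,0,0.002,0.4]]'
```

```text
clock: 7.0
tcp_pos: [0.4997, -0.1747, 0.0003]
tool_rot: [-0.0, 0.738, 0.675, -0.0]
force: [-0.5, -0.2, 0.2]
opening: 0.745
grip_force: 44.7
```

```bash
python3 jog.py '[[0,0,0,0,0,0.0005,0.4],[0,0,0,0,0,0.001,0.4],[0,0,0,0,0,0.001,0.4],[0,0,0,0,0,0.001,0.4]]'
```

```text
clock: 7.33
tcp_pos: [0.4998, -0.1747, 0.0]
tool_rot: [0.0, 0.738, 0.675, 0.0]
force: [-3.3, 1.1, 18.6]
opening: 0.744
grip_force: 47.3
```

Contact at 18.6 N. I'll ease back, release, and rise.

```bash
python3 jog.py '[[0,0,0,0,0,-0.0007,0.4],[0,0,0,0,0,-0.0007,0.4],[0,0,0,0,0,-0.0007,0.8],[0,0,0,0,0,-0.0007,0.9],[0,0,0,0,0,-0.0007,1],[0,0,0,0,0,-0.0007,1],[0,0,0,0,0,-0.0007,1],[0,0,0,0,0,-0.0007,1]]'
python3 jog.py '[[0,0,0,0,0,-0.01,1],[0,0,0,0,0,-0.03,1],[0,0,0,0,0,-0.06,1],[0,0,0,0,0,-0.1,1],[0,0,0,0,0,-0.14,1],[0,0,0,0,0,-0.18,1],[0,0,0,0,0,-0.2,1],[0,0,0,0,0,-0.2,1],[0,0,0,0,0,-0.2,1]]'
python3 - <<'E'
from workcell import robot, cams
from h import *
import cv2
o=robot.observe(); print(o["tcp_pos"].round(4),o["qpos"].round(3))
for n in ("wrist","top"):
    f=cams.grab_frame(n); np.savez(n+"3.npz",**f); p=np.nan_to_num(cloud(f),nan=9)
    if n=="wrist": cv2.imwrite("pics/wrist3.png",f["frame"][:,:,::-1])
    g=(abs(p[...,0]-.5)<.06)&(abs(p[...,1]+.175)<.05)
    for lo,hi in ((.045,.056),(.024,.032)):
        m=g&(p[...,2]>lo)&(p[...,2]<hi); v,u=np.nonzero(m)
        if m.sum()>10: print(n,(lo,hi),m.sum(),rect(p[m][:,:2]),"z",np.median(p[m][:,2]).round(4))
    m=g&(p[...,2]>.022)&(p[...,2]<.056); print(" all",rect(p[m][:,:2]))
E
```

```text
clock: 8.0
tcp_pos: [0.4997, -0.1747, -0.0001]
tool_rot: [-0.0, 0.738, 0.675, -0.0]
force: [-0.0, -0.4, -0.3]
opening: 1.001
grip_force: 0.0
clock: 8.75
tcp_pos: [0.5003, -0.175, 0.202]
tool_rot: [0.002, 0.738, 0.675, 0.001]
force: [-0.0, 0.8, -0.5]
opening: 0.999
grip_force: 0.0
[ 0.5003 -0.175   0.202 ] [-0.394  0.347  1.905 -0.     0.887 -0.306]
wrist (0.045, 0.056) 995 (array([ 512.7, -174.5]), array([34.4, 37.8]), 175.71) z 0.0492
wrist (0.024, 0.032) 565 (array([ 499.1, -173.2]), array([34.1, 62.5]), 174.77) z 0.0273
 all (array([ 499.8, -173.4]), array([34.4, 64. ]), 174.98)
 all (array([ 475.9, -170.2]), array([ 6.5, 27.3]), 99.42)
```

View pics/wrist3.png

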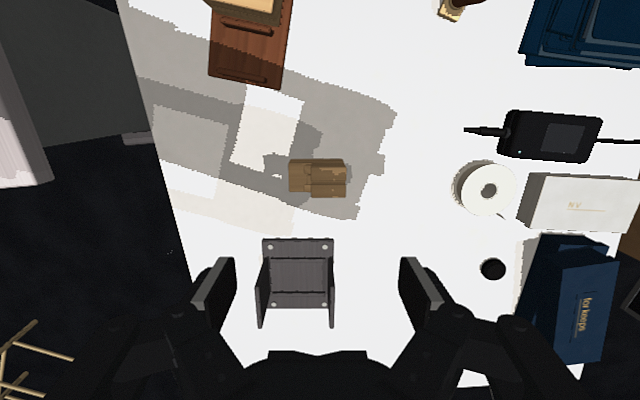

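The block stands upright at (318,178), clear of everything, and the stand is in full view at (298,285). Next come the stand's pose from this same view and the regrasp move.

```bash
python3 - <<'E'
from h import *
from workcell import robot, cams
f=np.load("wrist3.npz"); p=np.nan_to_num(cloud(f),nan=9); x,y,z=p[...,0],p[...,1],p[...,2]; val=f["frame"].max(2)
g=(abs(x-.461)<.08)&(abs(y+.318)<.08)
m=g&(val<130)&(z>.004)&(z<.011); print("plate",rect(p[m][:,:2]),np.median(z[m]).round(4))
for nm,s in (("far",(x>.48)),("near",(x<.44))):
    m=g&s&(z>.03)&(z<.08); q=p[m]; l=np.polyfit(q[:,1],q[:,0],1); print(nm,m.sum(),q.mean(0).round(4),"x at y=-.318",np.polyval(l,-.318).round(4),"deg",np.degrees(-np.arctan(l[0])).round(2),"zmax",np.percentile(q[:,2],99).round(4), "top mid",q[q[:,2]>.066].mean(0).round(4))
m=g&(z>.0105)&(z<.0145)&(abs(x-.461)<.03); q=p[m]
for s in (q[:,1]>-.318,q[:,1]<-.318): print("rib",s.sum(),q[s].mean(0).round(4), np.percentile(q[s][:,1],[5,95]).round(4))
o=robot.observe(); print("to grasp"); plan(.5038,-.1738,.1,-95.02,o); plan(.5038,-.1738,.014,-95.02,o)
E
```

```text
plate (array([ 462.8, -314.4]), array([109.2,  94.5]), 84.72) 0.0073
far 371 [ 0.5053 -0.3101  0.0637] x at y=-.318 0.5046 deg -5.46 zmax 0.0731 top mid [ 0.5052 -0.3155  0.0716]
near 587 [ 0.4215 -0.306   0.059 ] x at y=-.318 0.4206 deg -4.07 zmax 0.0733 top mid [ 0.4203 -0.3091  0.0713]
rib 205 [ 0.461  -0.2879  0.0121] [-0.2921 -0.2839]
rib 187 [ 0.4614 -0.3422  0.0121] [-0.3465 -0.3381]
to grasp
row [-0.0008, 0.0004, 1.5704] [0.001, 0.0046, 0.0997] rows>= 13.0
row [-0.0008, 0.0004, 1.5704] [0.001, 0.0047, 0.1857] rows>= 13.0
```

```bash
python3 jog.py '[[0,0,0.12,0.001,0.0047,0,1],[0,0,0.24,0.001,0.0047,0,1],[0,0,0.36,0.001,0.0047,0,1],[0,0,0.48,0.001,0.0047,0,1],[0,0,0.6,0.001,0.0047,0,1],[0,0,0.72,0.001,0.0047,0,1],[0,0,0.84,0.001,0.0047,0,1],[0,0,0.96,0.001,0.0047,0,1],[0,0,1.08,0.001,0.0047,0,1],[0,0,1.2,0.001,0.0047,0,1],[0,0,1.32,0.001,0.0047,0,1],[0,0,1.44,0.001,0.0047,0,1],[0,0,1.54,0.001,0.0047,0.02,1],[0,0,1.57,0.001,0.0047,0.04,1],[0,0,1.57,0.001,0.0047,0.07,1],[0,0,1.57,0.001,0.0047,0.09,1],[0,0,1.57,0.001,0.0047,0.1,1],[0,0,1.57,0.001,0.0047,0.1,1],[0,0,1.57,0.001,0.0047,0.1,1]]' 40
python3 - <<'E'
from h import *
from workcell import robot, cams
o=robot.observe(); print(o["tcp_pos"].round(4),o["qpos"].round(3))
f=cams.grab_frame("wrist"); np.savez("wrist4.npz",**f); p=np.nan_to_num(cloud(f),nan=9)
g=(abs(p[...,0]-.5)<.05)&(abs(p[...,1]+.1735)<.03)
for lo,hi in ((.045,.056),(.022,.056)):
    m=g&(p[...,2]>lo)&(p[...,2]<hi); print(m.sum(),rect(p[m][:,:2]))
plan(.5038,-.1738,.014,-95.02,o)
E
```

```text
clock: 10.43
tcp_pos: [0.5041, -0.1739, 0.0996]
tool_rot: [-0.0, 0.999, -0.044, -0.001]
force: [0.1, 0.2, 0.7]
opening: 1.0
grip_force: 0.0
[ 0.5041 -0.1739  0.0996] [-0.389  0.498  1.981 -0.     0.664  1.269]
2036 (array([ 513.7, -174.7]), array([33.9, 38.7]), 174.54)
3331 (array([ 501. , -173.6]), array([34., 64.]), 174.92)
row [-0.0005, 0.0018, 0.0004] [-0.0002, -0.0001, 0.0856] rows>= 3.0
```

```bash
python3 jog.py '[[0,0,0,0,0,0.015,1],[0,0,0,0,0,0.03,1],[0,0,0,0,0,0.045,1],[0,0,0,0,0,0.06,1],[0,0,0,0,0,0.07,1],[0,0,0,0,0,0.08,1],[0,0,0,0,0,0.086,1],[0,0,0,0,0,0.086,0.8],[0,0,0,0,0,0.086,0.6],[0,0,0,0,0,0.086,0.5],[0,0,0,0,0,0.086,0.45],[0,0,0,0,0,0.086,0.3],[0,0,0,0,0,0.086,0.1],[0,0,0,0,0,0.086,0.1],[0,0,0,0,0,0.086,0.1],[0,0,0,0,0,0.086,0.1],[0,0,0,0,0,0.086,0.1]]' 40
```

```text
clock: 11.9
tcp_pos: [0.5049, -0.1743, 0.0147]
tool_rot: [0.0, 0.999, -0.044, 0.0]
force: [-0.8, 0.2, 7.4]
opening: 0.392
grip_force: 40.2
```

```bash
python3 jog.py '[[0,0,0,0,0,-0.003,0.1],[0,0,0,0,0,-0.01,0.1],[0,0,0,0,0,-0.025,0.1],[0,0,0,0,0,-0.045,0.1],[0,0,0,0,0,-0.07,0.1],[0,0,0,0,0,-0.095,0.1],[0,0,0,0,0,-0.12,0.1],[0,0,0,0,0,-0.135,0.1],[0,0,0,0,0,-0.14,0.1],[0,0,0,0,0,-0.14,0.1],[0,0,0,0,0,-0.14,0.1]]'
python3 - <<'E'
from h import *
from workcell import robot, cams
o=robot.observe(); tx,ty,tz=o["tcp_pos"]; print(o["tcp_pos"].round(4),o["force"].round(1),o["opening"])
f=cams.grab_frame("wrist"); np.savez("wrist5.npz",**f); p=np.nan_to_num(cloud(f),nan=9); z=p[...,2]
t=np.radians(174.95); X=np.array([np.cos(t),np.sin(t)]); Y=np.array([-X[1],X[0]]); a=(p[...,:2]-[tx-.004,ty])@X; b=(p[...,:2]-[tx-.004,ty])@Y
top=.036+tz
m=(abs(z-top)<.007)&(abs(a+.013)<.028)&(abs(b)<.03); print("top",m.sum(),rect(p[m][:,:2]))
mm=m&(a<.0)&(a>-.03)&(abs(b)<.014); A=np.c_[a[mm],b[mm],np.ones(mm.sum())]; k=np.linalg.lstsq(A,z[mm],rcond=None)[0]; print("slopes",np.degrees(k[:2]).round(2),k[2].round(4),"expected",round(top,4))
plan(.4627+.004,-.3148-.0004,tz,-95.2,o)
E
```

```text
clock: 12.82
tcp_pos: [0.5043, -0.174, 0.1537]
tool_rot: [-0.0, 0.999, -0.044, -0.0]
force: [0.4, 1.4, -2.1]
opening: 0.392
grip_force: 39.9
[ 0.5043 -0.174   0.1537] [ 0.4  1.4 -2.1] 0.392381933490688
top 6460 (array([ 513.1, -175.1]), array([60. , 39.4]), 83.49)
slopes [0.29 0.13] 0.1883 expected 0.1897
row [-0.0, 0.0001, 0.0036] [-0.0251, 0.1439, 0.0] rows>= 4.0
```

```bash
python3 jog.py '[[0,0,0,-0.002,0.01,0,0.1],[0,0,0,-0.005,0.03,0,0.1],[0,0,0,-0.01,0.055,0,0.1],[0,0,0,-0.014,0.08,0,0.1],[0,0,0.003,-0.018,0.105,0,0.1],[0,0,0.003,-0.022,0.128,0,0.1],[0,0,0.003,-0.025,0.14,0,0.1],[0,0,0.003,-0.025,0.144,0,0.1],[0,0,0.003,-0.025,0.144,0,0.1],[0,0,0.003,-0.025,0.144,0,0.1]]'
python3 - <<'E'
from h import *
from workcell import robot, cams
o=robot.observe(); print(o["tcp_pos"].round(4),o["qpos"].round(3))
for n in ("wrist","top"):
    f=cams.grab_frame(n); np.savez(n+"6.npz",**f)
    if n=="wrist": cv2.imwrite("pics/wrist6.png",f["frame"][:,:,::-1])
    p=np.nan_to_num(cloud(f),nan=9); x,y,z=p[...,0],p[...,1],p[...,2]; val=f["frame"].max(2)
    g=(abs(x-.461)<.08)&(abs(y+.318)<.08)&(val<130)
    m=g&(z>.004)&(z<.011); print(n,"plate",m.sum(),rect(p[m][:,:2]))
    for nm,s in (("far",(x>.48)),("near",(x<.44))):
        m=g&s&(z>.066)&(z<.08); q=p[m]
        if len(q)>5: print(nm,len(q),q.mean(0).round(4),np.percentile(q[:,0],[3,97]).round(4),np.percentile(q[:,1],[3,97]).round(4))
    m=g&(z>.0105)&(z<.0145)&(abs(x-.461)<.03); q=p[m]
    for s in (q[:,1]>-.318,q[:,1]<-.318):
        if s.sum()>5: print("rib",s.sum(),q[s].mean(0).round(4), np.percentile(q[s][:,1],[5,95]).round(4))
    m=(abs(x-.463)<.06)&(abs(y+.315)<.04)&(z>.179)&(z<.193)&(val>60); 
    if m.sum()>10: print("block top",m.sum(),rect(p[m][:,:2]))
E
```

```text
clock: 13.7
tcp_pos: [0.4668, -0.3148, 0.1535]
tool_rot: [-0.0, 0.999, -0.045, -0.0]
force: [0.2, -0.1, -0.2]
opening: 0.397
grip_force: 39.9
[ 0.4668 -0.3148  0.1535] [-0.647  0.453  1.874  0.     0.815  1.014]
wrist plate 5636 (array([ 463.2, -315.8]), array([109.7,  96. ]), 84.86)
far 590 [ 0.5066 -0.3196  0.0715] [0.5024 0.5105] [-0.347  -0.2921]
rib 223 [ 0.4706 -0.2893  0.0122] [-0.2927 -0.2861]
rib 244 [ 0.4665 -0.3429  0.0122] [-0.3466 -0.3394]
block top 6202 (array([ 475.7, -315.7]), array([60.8, 39.2]), 83.44)
top plate 57 (array([ 471.8, -318.7]), array([141.6,  36.6]), 37.81)
```

View pics/wrist6.png

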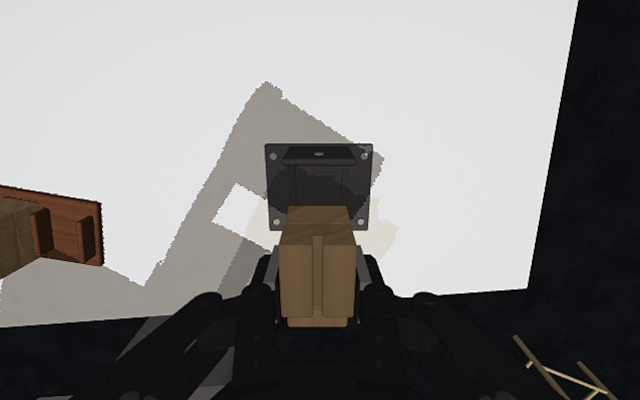

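The wrist view shows the held block at (317,280), lined up with the stand behind it at (318,185). It needs a correction of about 1 mm in y, then I'll lower it.

```bash
python3 jog.py '[[0,0,0,0,0.0012,0.005,0.1],[0,0,0,0,0.0012,0.015,0.1],[0,0,0,0,0.0012,0.03,0.1],[0,0,0,0,0.0012,0.045,0.1],[0,0,0,0,0.0012,0.06,0.1],[0,0,0,0,0.0012,0.072,0.1],[0,0,0,0,0.0012,0.084,0.1],[0,0,0,0,0.0012,0.095,0.1],[0,0,0,0,0.0012,0.105,0.1],[0,0,0,0,0.0012,0.112,0.1],[0,0,0,0,0.0012,0.118,0.1],[0,0,0,0,0.0012,0.122,0.1],[0,0,0,0,0.0012,0.125,0.1],[0,0,0,0,0.0012,0.127,0.1],[0,0,0,0,0.0012,0.127,0.1],[0,0,0,0,0.0012,0.127,0.1]]'
```

```text
clock: 15.13
tcp_pos: [0.4671, -0.3167, 0.0272]
tool_rot: [0.0, 0.999, -0.045, 0.0]
force: [0.1, 0.5, -0.5]
opening: 0.391
grip_force: 39.9
```

```bash
python3 jog.py '[[0,0,0,0,0,0.001,0.1],[0,0,0,0,0,0.002,0.1],[0,0,0,0,0,0.003,0.1],[0,0,0,0,0,0.003,0.1],[0,0,0,0,0,0.003,0.1]]'
```

```text
clock: 15.55
tcp_pos: [0.4669, -0.3166, 0.024]
tool_rot: [-0.0, 0.999, -0.045, -0.0]
force: [1.1, 0.3, -0.8]
opening: 0.391
grip_force: 39.9
```

```bash
python3 jog.py '[[0,0,0,0,0,0.0005,0.1],[0,0,0,0,0,0.001,0.1],[0,0,0,0,0,0.0015,0.1],[0,0,0,0,0,0.0015,0.1],[0,0,0,0,0,0.0015,0.1]]'
```

```text
clock: 15.97
tcp_pos: [0.467, -0.3166, 0.0227]
tool_rot: [0.0, 0.999, -0.045, 0.0]
force: [-1.0, 0.6, 4.2]
opening: 0.392
grip_force: 40.4
```

Contact came at the expected height of 22.7 mm. Now release and rise.

```bash
python3 jog.py '[[0,0,0,0,0,0,0.42],[0,0,0,0,0,0,0.5],[0,0,0,0,0,0,0.65],[0,0,0,0,0,0,0.8],[0,0,0,0,0,0,1],[0,0,0,0,0,0,1],[0,0,0,0,0,0,1],[0,0,0,0,0,0,1]]'
python3 jog.py '[[0,0,0,0,0,-0.01,1],[0,0,0,0,0,-0.03,1],[0,0,0,0,0,-0.06,1],[0,0,0,0,0,-0.1,1],[0,0,0,0,0,-0.14,1],[0,0,0,0,0,-0.18,1],[0,0,0,0,0,-0.2,1],[0,0,0,0,0,-0.2,1],[0,0,0,0,0,-0.2,1]]'
python3 - <<'E'
from h import *
from workcell import robot, cams
o=robot.observe(); print(o["tcp_pos"].round(4))
f=cams.grab_frame("wrist"); s=cams.grab_frame("scene")
p=np.nan_to_num(cloud(f),nan=9); x,y,z=p[...,0],p[...,1],p[...,2]; val=f["frame"].max(2)
m=(abs(x-.463)<.035)&(abs(y+.316)<.03)&(abs(z-.058)<.005)&(f["frame"][...,0]>f["frame"][...,2]*1.3); print("top",rect(p[m][:,:2]),np.median(z[m]).round(4))
A=np.c_[p[m][:,:2],np.ones(m.sum())]; print("tilt",np.degrees(np.linalg.lstsq(A,z[m],rcond=None)[0][:2]).round(2))
m=(abs(x-.463)<.07)&(abs(y+.316)<.07)&(z<.011)&(z>.004)&(val<130); print("plate",rect(p[m][:,:2]))
c=cv2.resize(s["frame"][150:340,170:400,::-1],(690,570),interpolation=cv2.INTER_CUBIC); cv2.imwrite("pics/scene7.png",c)
E
```

```text
clock: 16.63
tcp_pos: [0.467, -0.3166, 0.0225]
tool_rot: [-0.0, 0.999, -0.045, -0.0]
force: [0.3, -0.4, -0.6]
opening: 1.003
grip_force: 0.0
clock: 17.38
tcp_pos: [0.4675, -0.3169, 0.2246]
tool_rot: [0.001, 0.999, -0.045, 0.001]
force: [0.1, 0.0, -0.2]
opening: 1.002
grip_force: 0.0
[ 0.4675 -0.3169  0.2246]
top (array([ 475.7, -317.3]), array([34. , 38.1]), 174.53) 0.0571
tilt [-0.31  0.11]
plate (array([ 463.3, -315.8]), array([109.5,  94.6]), 84.78)
```

View pics/scene7.png

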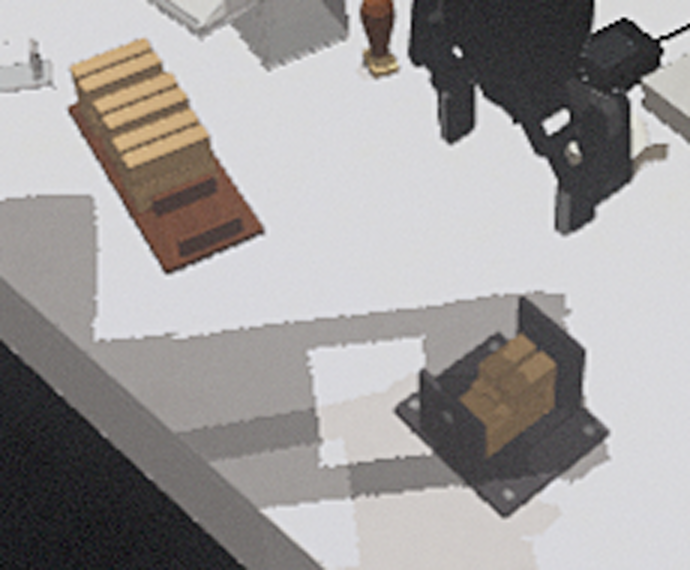

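The picture shows the chipped block upright in the stand at (512,390), between walls and ribs. The measured top is level at about 57 mm, where 58 mm is expected. The three sound blocks are still in the tray at (140,110) and the gripper is clear.

```bash
python3 -c "
from workcell import robot, cams
print(robot.finish_job())"
```

```text
the job is handed in; nothing more can be done
None
```

The chipped block stands upright and level on the reject stand's floor, between its walls and ribs, after being put down on the bare table and regripped across its width; the three sound blocks are still in the tray, and I handed the job in at about 17.5 s.

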